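Change the tube cassettes in a bench pump and run them in by hand

ROBOT

A 6-joint arm with a two-finger parallel gripper is mounted at the origin on the work surface. World frame = base frame: x ahead of the robot, y to its left, z up, the work surface at z = 0. Lengths are in mm, angles in rad, forces in N, time in s.
With the tool pointing down it reaches from about 350 to 775 mm from the base axis. Payload 5.5 kg.
Tool frame: the origin (TCP) lies midway between the tips of the shut fingers; the grasp point (between the pads) lies 19 mm behind it (robot.grip_point_offset is the distance from the TCP to the grasp point, in mm); z points along the fingers, y is the direction in which the jaws open and shut (so a half turn about z gives the same grasp; the last joint's range is limited). The gripper opens to 85 mm and grips with 20 to 120 N. Pads are 22 mm wide; open, the fingers measure 114 mm over their backs; the gripper's body (76 mm by 85 mm) begins 54 mm behind the grasp point. The pads swing forward as they close: fully open they stand 13 mm farther back than shut.
Start: joints at [1.108, 0.313, 0.046, 1.304, 0, 1.431], TCP at [182.429, 545.336, 231.323] pointing down, gripper open.
Joint ranges: [-2.76, 2.76], [-0.86, 1.69], [-1.03, 1.26], [-2.2, 2.34], [-1.47, 1.5], [-3.14, 3.14]. Speed limits (rad/s): [2.57, 2.57, 3.14, 3.14, 3.14, 3.14].

INTERFACE

Orientations are given as a unit quaternion [x, y, z, w].
In Python, from plant import state, viewer, job, robot gives the robot as it stands.
- The arm moves only by the shell command python3 -m pendant 'ROWS' [OPENING] [FORCE]. ROWS is text: rows parted by semicolons, each of 4 numbers parted by spaces: the shift along the tool's x, y, z in units of 25 mm (1.0 is 25 mm), then the turn about the tool's z in units of 10 degrees (1.0 is 10 degrees). A call has 1 to 10 rows; each row is the pose to reach, as a shift and turn from the pose commanded when the call began, along the tool's axes at that moment; what a row does not reach only later rows make up. A row lasts 1/8 s, in which the tool goes at most 62.5 mm and 10.7 degrees, less where a joint would pass 70% of its speed; a pose out of reach is approached as far as the arm can. A call with a gripper value outside its range is refused whole. OPENING is the closure, from -1 (fully open) to 1 (shut), set as the call begins (- or left out, the last holds). The fingers move at their own pace and stop on an object; FORCE is the grip in N (left out, the last holds). Time passes only in rows, so rows that repeat a pose let the fingers close. It gives the time, the measured TCP pose, the force and the opening at its end, in the units of the state.
- state(): the state, without advancing time (a new reading comes with each control period).
- viewer.capture(name): name is "scene" or "top" or "wrist"; returns the picture (400x640x3 uint8, red, green, blue); there is no depth.
- viewer.calibration(name): a dict with "intrinsics" (3x3 intrinsics, pixels), "position" and "orientation" of the camera in the world; the wrist camera has in their place "T_tool_cam" (4x4, takes a point from camera to tool coordinates, whose origin is the TCP and whose axes are the flange's). Camera axes: x right, y down, z forward; pixel columns grow to the right and rows downward; lengths in mm; the calibration is good to about 2 mm. A picture is of the moment at which its call begins: read the wrist's pose just before it. calibration takes no time and is no camera call.
- job.close_job(): hands the job in, once; it reports no verdict.
The state is a dict: "time_s": time; "joints": joint angles; "qd": joint speeds; "joint_efforts": joint torques, N m; "tool_pos": TCP position; "eef_rot": TCP orientation; "wrist_force": force on the tool from outside, world axes, zero at the start; "wrist_torque": the same for the moment, N m; "opening": finger opening in mm.
Only numpy, scipy, OpenCV 4.12 (cv2) and the standard library are available. Lean on these libraries where they do the work, as an engineer would, in place of code of your own. Each camera call takes 0.05 s, during which the arm holds its last target. There are 200 camera calls.

TASK

Push the pump's occlusion slider fully back to its open end at the right, lift every worn cassette out of the pump into the aluminium tray, and seat every new cassette from the bench upright and fully down in a bay of its own. Then set the slider to its working mark, and after that run the cassettes in by turning the crank clockwise, seen from above, through three full turns and on to the park mark nearest the robot (so it passes that mark three times and stops there the fourth time), keeping an unhurried, even pace through the heavy stretch in each turn and never letting it go faster than half a turn a second. Leave everything at rest, and do not disturb the other things on the bench.

Things in the scene. Friction and masses are not known exactly. Their poses are not given: they have to be found in the camera images.
- worn1_centre (a point): Worn tube cassette, cream plastic, 120 g: block 64 (x) x 28 (y) x 28 mm high with a loop handle on top, 36 (x) x 18 (y) mm, from 28 to 66 mm above its underside; grip the handle across its 36 mm (along x) or 18 mm (along y). Same either way round (half turn). Point: the cassette's centre, 33 mm above its underside; x along its length, z up. If present it starts seated in one of the pump's bays (the new ones all start on the bench). May be absent.
- worn2_centre (a point): Worn tube cassette, cream plastic, 120 g: block 64 (x) x 28 (y) x 28 mm high with a loop handle on top, 36 (x) x 18 (y) mm, from 28 to 66 mm above its underside; grip the handle across its 36 mm (along x) or 18 mm (along y). Same either way round (half turn). Point: the cassette's centre, 33 mm above its underside; x along its length, z up. If present it starts seated in one of the pump's bays (the new ones all start on the bench). May be absent.
- worn3_centre (a point): Worn tube cassette, cream plastic, 120 g: block 64 (x) x 28 (y) x 28 mm high with a loop handle on top, 36 (x) x 18 (y) mm, from 28 to 66 mm above its underside; grip the handle across its 36 mm (along x) or 18 mm (along y). Same either way round (half turn). Point: the cassette's centre, 33 mm above its underside; x along its length, z up. If present it starts seated in one of the pump's bays (the new ones all start on the bench). May be absent.
- new1_centre (a point): New tube cassette, cream plastic, 120 g: block 64 (x) x 28 (y) x 28 mm high with a loop handle on top, 36 (x) x 18 (y) mm, from 28 to 66 mm above its underside; grip the handle across its 36 mm (along x) or 18 mm (along y). Same either way round (half turn). Point: the cassette's centre, 33 mm above its underside; x along its length, z up. If present it starts standing on the bench to the right of the pump. May be absent.
- new2_centre (a point): New tube cassette, cream plastic, 120 g: block 64 (x) x 28 (y) x 28 mm high with a loop handle on top, 36 (x) x 18 (y) mm, from 28 to 66 mm above its underside; grip the handle across its 36 mm (along x) or 18 mm (along y). Same either way round (half turn). Point: the cassette's centre, 33 mm above its underside; x along its length, z up. If present it starts standing on the bench to the right of the pump. May be absent.
- new3_centre (a point): New tube cassette, cream plastic, 120 g: block 64 (x) x 28 (y) x 28 mm high with a loop handle on top, 36 (x) x 18 (y) mm, from 28 to 66 mm above its underside; grip the handle across its 36 mm (along x) or 18 mm (along y). Same either way round (half turn). Point: the cassette's centre, 33 mm above its underside; x along its length, z up. If present it starts standing on the bench to the right of the pump. May be absent.
- new4_centre (a point): New tube cassette, cream plastic, 120 g: block 64 (x) x 28 (y) x 28 mm high with a loop handle on top, 36 (x) x 18 (y) mm, from 28 to 66 mm above its underside; grip the handle across its 36 mm (along x) or 18 mm (along y). Same either way round (half turn). Point: the cassette's centre, 33 mm above its underside; x along its length, z up. If present it starts standing on the bench to the right of the pump. May be absent.
- bay1 (a point): Bay 1 of the pump (1 is the rightmost, they follow at 40 mm steps along the pump's y): a pocket 69 x 33 mm between aluminium ribs 10 mm high on the ivory deck, whose floor is 70 mm above the bench. Point: where a seated cassette's centre lies, 33 mm above the pocket floor; x is the direction of a seated cassette's length. Any bay takes any cassette.
- bay2 (a point): Bay 2 of the pump (1 is the rightmost, they follow at 40 mm steps along the pump's y): a pocket 69 x 33 mm between aluminium ribs 10 mm high on the ivory deck, whose floor is 70 mm above the bench. Point: where a seated cassette's centre lies, 33 mm above the pocket floor; x is the direction of a seated cassette's length. Any bay takes any cassette.
- bay3 (a point): Bay 3 of the pump (1 is the rightmost, they follow at 40 mm steps along the pump's y): a pocket 69 x 33 mm between aluminium ribs 10 mm high on the ivory deck, whose floor is 70 mm above the bench. Point: where a seated cassette's centre lies, 33 mm above the pocket floor; x is the direction of a seated cassette's length. Any bay takes any cassette.
- bay4 (a point): Bay 4 of the pump (1 is the rightmost, they follow at 40 mm steps along the pump's y): a pocket 69 x 33 mm between aluminium ribs 10 mm high on the ivory deck, whose floor is 70 mm above the bench. Point: where a seated cassette's centre lies, 33 mm above the pocket floor; x is the direction of a seated cassette's length. Any bay takes any cassette.
- tray: Aluminium used-parts tray on the bench to the left front, fixed, 120 (x) x 200 (y) x 30 mm high outside, walls and floor 4 mm. Origin: centre of its underside.
- occlusion (a joint): Occlusion slider of the pump, in m: 0 = fully open (right-hand end stop), grows as the black grip moves to the left (+y of the pump), end stop 0.12; working mark at 0.080. Friction about 2 N, stays where left.
- slider_grip (a point): Centre of the slider's upright black grip: 24 (x, across the track) x 14 (y, along the track) mm, the graspable fin spans 20 mm below this point to 16 mm above; it stands on the low grey ledge on the robot's side of the pump (ledge top 45 mm above the bench). y is the sliding direction towards larger values.
- slider_mark (a point): Where slider_grip lies when the slider is at the working mark; shown by two small steel ticks, one on each side of the track, in line with the slider's thin steel pointer bar.
- crank (a joint): Crank angle in rad, grows clockwise seen from above and keeps counting; at 0, 2 pi, 4 pi, 6 pi the arm points at the park mark. Starts between -2.6 and -0.4. Stays where left. Turning takes 0.03 to 0.5 N m: once a turn there is a heavy stretch, while the arm climbs from the park mark to the far side (about 8 N at the knob at its worst), and then it goes light.
- crank_knob (a point): Centre of the crank's upright black knob, 22 mm diameter, 46 mm tall (it ends 18 mm above this point along the crank's axis), which spins freely on the crank arm 60 mm from the crank's axis. The crank arm's top lies 28 mm below this point, measured along the crank's axis.
- crank_centre (a point): Point on the crank's axis, level with crank_knob (centre of the knob's circle, radius 60 mm). z is the crank's axis, leaning 15 degrees from the vertical towards the robot; -x points at the park mark (a dark tick on the rim of the round crank head, on the side nearest the robot).
- fitting: Bystander: brass fitting, 24 mm diameter, 30 mm high. Origin at the centre of its underside. Not to be moved.
- filter: Bystander: white filter capsule, 44 mm diameter, 52 mm high. Origin at the centre of its underside. Not to be moved.
- bottle: Bystander: clear bottle, 54 mm diameter, 110 mm high. Origin at the centre of its underside. Not to be moved.
- jar: Bystander: amber jar, 64 mm diameter, 75 mm high. Origin at the centre of its underside. Not to be moved.
- wrench: Bystander: wrench lying flat. Origin at the centre of its underside. Not to be moved.
- beaker: Bystander: white beaker, 66 mm diameter, 80 mm high. Origin at the centre of its underside. Not to be moved.
There are look-alikes about, which are no part of the job. Leave any black or blue look-alike of the part that bears worn2_centre alone.

How it is judged (in metres and radians):
On the way, in this order (a step that is already met when the one before it is completed fails the run):
1. the slider is fully open (value of joint occlusion below 0.005 m), for 0.2 s.
2. every worn cassette is in the tray and every new one is seated in a bay (x of worn1_centre in the frame of tray between -0.058 and 0.058 m and y of worn1_centre in the frame of tray between -0.098 and 0.098 m and z of each of worn1_centre, worn2_centre, worn3_centre in the frame of tray below 0.06 m and x of worn2_centre in the frame of tray between -0.058 and 0.058 m and y of worn2_centre in the frame of tray between -0.098 and 0.098 m and x of worn3_centre in the frame of tray between -0.058 and 0.058 m and y of worn3_centre in the frame of tray between -0.098 and 0.098 m and (distance between new1_centre and bay1 below 0.006 m or distance between new1_centre and bay2 below 0.006 m or distance between new1_centre and bay3 below 0.006 m or distance between new1_centre and bay4 below 0.006 m) and angle between each of new1_centre, new2_centre, new3_centre, new4_centre's own z axis and vertical below 0.1 rad and (distance between new2_centre and bay1 below 0.006 m or distance between new2_centre and bay2 below 0.006 m or distance between new2_centre and bay3 below 0.006 m or distance between new2_centre and bay4 below 0.006 m) and (distance between new3_centre and bay1 below 0.006 m or distance between new3_centre and bay2 below 0.006 m or distance between new3_centre and bay3 below 0.006 m or distance between new3_centre and bay4 below 0.006 m) and (distance between new4_centre and bay1 below 0.006 m or distance between new4_centre and bay2 below 0.006 m or distance between new4_centre and bay3 below 0.006 m or distance between new4_centre and bay4 below 0.006 m)), for 0.2 s.
3. the slider is at its working mark (value of joint occlusion between 0.075 and 0.085 m), for 0.2 s.
4. the crank has passed one full turn beyond the mark (value of joint crank above 6.28319 rad), for 0.05 s.
5. the crank has made its three turns and stands at the park mark (value of joint crank between 18.4996 and 19.1996 rad and velocity of joint crank between -0.1 and 0.1 rad/s), for 0.2 s.
At the end, for the whole second after the job is handed in: Worn cassettes inside the tray; each new cassette in a bay, its centre within 6 mm of the seated place and upright within 0.1 rad; slider within 5 mm of the working mark (0.080 m); crank within 0.35 rad of 6 pi (18.85 rad) and still (all of step 2 and all of step 3 and all of step 5 and velocity of joint occlusion between -0.01 and 0.01 m/s); the robot touches nothing.
It fails at once if the crank turns faster than 0.64 turn a second (either way) (velocity of joint crank above 4 rad/s or velocity of joint crank below -4 rad/s).
It fails at once if another thing on the bench is moved more than 30 mm (distance of any of fitting, filter, bottle, jar, wrench, beaker from where it was at the start of the episode above 0.03 m).
Of worn1, worn2, worn3 only 1 to 2 are there at a start; the rules pass over those that are not, and their reading is None.
Of new1, new2, new3, new4 only 2 to 3 are there at a start; the rules pass over those that are not, and their reading is None.
At some moment in a run one of new1, new2, new3, new4 may be knocked a few centimetres aside while the robot is not near it.
It also fails if it takes over 210 s, if anything falls off the work surface, if the arm or the gripper's body presses on something with over 40 N, if the wrist force passes 120 N, or if a joint passes its speed limit or range.

## Working session

There is one attempt and no reset: what is moved stays moved. The work goes in short steps, Python scripts to look and compute and a shell command to move; the robot and the scene stay as the last step left them, time stands still between calls to the robot, and variables do not carry over. Pictures are saved under pics/ and viewed, about 12 in all and at most 16, crops included, and the job is handed in when it is done.

```bash
ls; mkdir -p pics
python3 - <<'E'
from plant import state, viewer, job, robot
import cv2
s=state();print(s)
for n in("scene","top"):
    c=viewer.calibration(n);print(n,c)
    cv2.imwrite(f"pics/{n}0.png",viewer.capture(n)[:,:,::-1])
print(viewer.calibration("wrist"))
E
```

```text
pics
{'time_s': 0.0, 'joints': array([1.10839607e+00, 3.14011739e-01, 4.49331367e-02, 1.30359730e+00,
       1.28919436e-06, 1.43122379e+00]), 'qd': array([ 0.00130599, -0.0005761 , -0.00017917, -0.00246188,  0.00170291,
       -0.0012183 ]), 'joint_efforts': array([ 1.58084320e-03, -4.80624318e+01,  2.98530918e+01,  1.91488751e-02,
        2.43083036e-05,  1.61096096e-06]), 'tool_pos': array([182.17242138, 544.81768182, 230.38368344]), 'eef_rot': array([ 1.60713778e-01,  9.87000607e-01, -8.97348440e-04, -2.79227474e-04]), 'wrist_force': array([ 0.31954391, -0.45622416, -0.23464685]), 'wrist_torque': array([ 0.02722221, -0.00494973,  0.00827879]), 'opening': 85.28018079795805}
scene {'intrinsics': array([[486.60900317,   0.        , 330.92168574],
       [  0.        , 486.60900317, 196.16683255],
       [  0.        ,   0.        ,   1.        ]]), 'position': array([1500.9827155 , -685.54127582,  954.69953193]), 'orientation': array([ 0.78967732,  0.41028036, -0.21153265, -0.40414563])}
top {'intrinsics': array([[405.3341308 ,   0.        , 327.63261281],
       [  0.        , 405.3341308 , 202.27224619],
       [  0.        ,   0.        ,   1.        ]]), 'position': array([ 327.53909639,   -5.07997006, 1196.31676971]), 'orientation': array([ 0.7053257 , -0.70275364,  0.06571139, -0.06584063])}
{'intrinsics': array([[321.53643742,   0.        , 328.21384184],
       [  0.        , 321.53643742, 192.75035861],
       [  0.        ,   0.        ,   1.        ]]), 'T_tool_cam': array([[ 6.65547875e-04, -9.46092423e-01, -3.23896101e-01,
         8.25139649e+01],
       [ 9.99999589e-01,  8.28996900e-04, -3.66661047e-04,
        -1.35784221e+00],
       [ 6.15404102e-04, -3.23895724e-01,  9.46092586e-01,
        -1.42154532e+02],
       [ 0.00000000e+00,  0.00000000e+00,  0.00000000e+00,
         1.00000000e+00]])}
```

View pics/scene0.png

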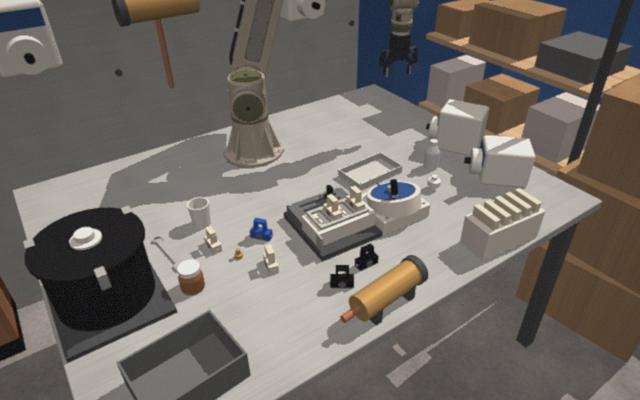

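View pics/top0.png

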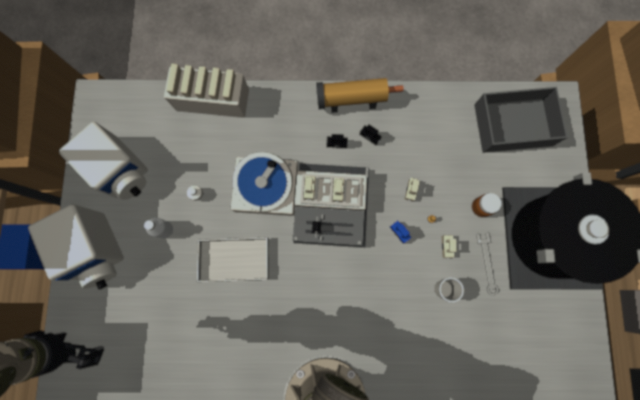

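```bash
cat > h.py <<'E'
from plant import state, viewer, job, robot
import numpy as np, cv2
from scipy.spatial.transform import Rotation as R
def cam(n,s=None):
    c=viewer.calibration(n);K=c["intrinsics"]
    if n!="wrist": return K,R.from_quat(c["orientation"]).as_matrix(),c["position"]
    s=s or state();T=c["T_tool_cam"];Rt=R.from_quat(s["eef_rot"]).as_matrix()
    return K,Rt@T[:3,:3],s["tool_pos"]+Rt@T[:3,3]
def ray(C,uv,z):
    "pixels -> points on plane at height z"
    K,Rc,p=C;uv=np.atleast_2d(np.array(uv,float))
    d=np.c_[uv,np.ones(len(uv))]@np.linalg.inv(K).T@Rc.T
    return p+d*((z-p[2])/d[:,2])[:,None]
def proj(C,P):
    K,Rc,p=C;q=(np.atleast_2d(P)-p)@Rc@K.T
    return q[:,:2]/q[:,2:]
def shot(n,name):
    s=state();C=cam(n,s);im=viewer.capture(n)[:,:,::-1].copy()
    cv2.imwrite(f"pics/{name}.png",im);return im,C
def two(C1,a,C2,b):
    "triangulate"
    A=[];B=[]
    for (K,Rc,p),uv in((C1,a),(C2,b)):
        d=Rc@np.linalg.inv(K)@[*uv,1];d/=np.linalg.norm(d);M=np.eye(3)-np.outer(d,d);A.append(M);B.append(M@p)
    return np.linalg.lstsq(np.vstack(A),np.hstack(B),rcond=None)[0]
def to(target,z_yaw=None):
    "rows (25 mm units) from present pose to TCP target; yaw of tool y axis wanted (rad) mod pi"
    s=state();Rt=R.from_quat(s["eef_rot"]).as_matrix()
    d=Rt.T@(np.array(target)-s["tool_pos"])/25
    y=np.arctan2(Rt[1,1],Rt[0,1]);t=None
    if z_yaw is not None: t=-np.degrees((z_yaw-y+np.pi/2)%np.pi-np.pi/2)/10
    print("shift",d.round(3),"turn",t,"tool",s["tool_pos"].round(1),"yaw_y",np.degrees(y).round(1),"j6",s["joints"][5].round(2),"t",s["time_s"])
E
python3 - <<'E'
from h import *
im=cv2.imread("pics/top0.png")
cv2.imwrite("pics/top0c.png",cv2.resize(im[140:300,220:480],None,fx=3,fy=3,interpolation=cv2.INTER_CUBIC))
im=cv2.imread("pics/scene0.png")
cv2.imwrite("pics/scene0c.png",cv2.resize(im[150:290,190:450],None,fx=3,fy=3,interpolation=cv2.INTER_CUBIC))
C=cam("top")
for n,uv,z in[("bayA",(310,188),103),("bayB",(340,188),103),("newA",(413,188),66),("newB",(450,244),66),("tray corners",(199,281),30),("",(268,239),30),("crank ctr",(262,182),110),("slider grip",(317,227),75)]: print(n,ray(C,uv,z).round())
E
```

```text
bayA [[574.  44. 103.]]
bayB [[574. -39. 103.]]
newA [[ 583. -248.   66.]]
newB [[ 424. -346.   66.]]
tray corners [[320. 358.  30.]]
 [[439. 167.  30.]]
crank ctr [[588. 176. 110.]]
slider grip [[469.  25.  75.]]
```

View pics/top0c.png

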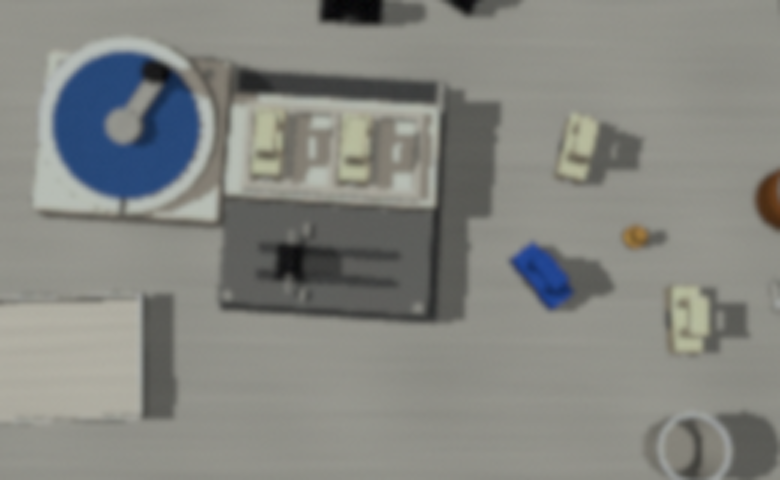

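View pics/scene0c.png

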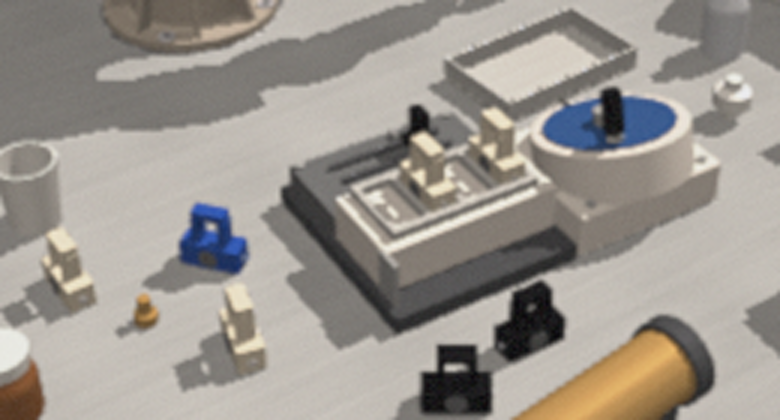

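Run:
```python
from h import *
to((400,20,300),np.pi/2)
```

```text
shift [-14.922 -17.151  -2.756] turn -1.8494569154603426 tool [182.2 544.9 230.5] yaw_y 71.5 j6 1.43 t 0.1
```

```bash
R='-14.92 -17.15 -2.76 -1.85'; python3 -m pendant '-7 -8 -2.76 -1; -14.92 -17.15 -2.76 -1.85; -14.92 -17.15 -2.76 -1.85; -14.92 -17.15 -2.76 -1.85; -14.92 -17.15 -2.76 -1.85; -14.92 -17.15 -2.76 -1.85; -14.92 -17.15 -2.76 -1.85; -14.92 -17.15 -2.76 -1.85; -14.92 -17.15 -2.76 -1.85; -14.92 -17.15 -2.76 -1.85'
python3 - <<'E'
from h import *
to((400,20,300),np.pi/2)
E
```

```text
time_s: 1.35
tool_pos: [401.3, 17.1, 300.2]
eef_rot: [0.003, 1.0, -0.0, 0.0]
wrist_force: [0.1, 0.2, -0.3]
opening: 85.4
shift [0.052 0.117 0.007] turn -0.03565165198953439 tool [401.3  17.1 300.2] yaw_y 89.6 j6 -0.15 t 1.35
```

```bash
python3 -m pendant '0 0.1 0 0; 0 0.1 0 0'
python3 - <<'E'
from h import *
im,C=shot("wrist","w1"); print(state()["tool_pos"])
np.save("w1.npy",np.array([*C[1].ravel(),*C[2]]))
cv2.imwrite("pics/w1c.png",cv2.resize(im,(800,500),interpolation=cv2.INTER_CUBIC))
E
```

```text
time_s: 1.6
tool_pos: [399.4, 24.3, 300.0]
eef_rot: [-0.001, 1.0, 0.0, -0.0]
wrist_force: [0.5, -0.6, 0.4]
opening: 85.7
[399.43371003  24.40814054 300.10976474]
```

View pics/w1c.png

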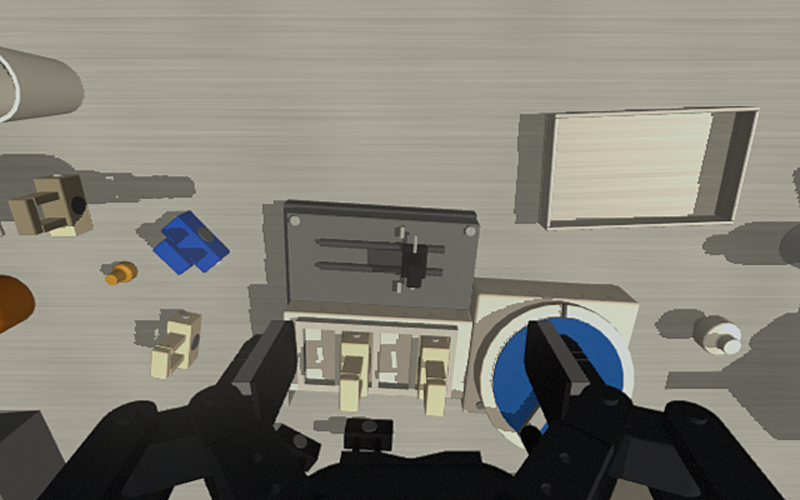

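Run:
```python
from h import *
a=np.load("w1.npy");C=(viewer.calibration("wrist")["intrinsics"],a[:9].reshape(3,3),a[9:])
for n,uv,z in[("screws",(295,221),45),("",(470,231),45),("ledgeedge",(287,205),45),("",(478,216),45),("ticks",(401,232),47),("",(398,287),47),("pointer",(416,240),50),("fin top",(413,250),81),("fin top",(413,266),81),("slotR",(318,241),45),("slotL",(443,248),45),("deck bott corners",(286,308),70),("",(472,318),70),
 ("deck far",(290,397),70),("pocket floor 1 R",(303,384),70),("park tick bot",(564,313),105),
 ("worn2 handle",(354,342),136),("worn4 handle",(435,347),136),("newA handle",(184,318),66),("newB",(58,182),66),("newA base",(160,376),0),
 ("tray in",(556,113),30),("",(757,108),30),("",(733,220),30),("",(548,228),30)]: print(n,ray(C,np.array(uv)/1.25,z).round(1))
```

```text
screws [[430.7 -95.6  45. ]]
 [[441.   84.6  45. ]]
ledgeedge [[ 413.9 -102.2   45. ]]
 [[424.9  92.   45. ]]
ticks [[441.6  13.2  47. ]]
 [[504.    9.7  47. ]]
pointer [[449.3  28.7  50. ]]
fin top [[448.9  25.4  81. ]]
fin top [[465.4  25.5  81. ]]
slotR [[452.3 -73.6  45. ]]
slotL [[459.8  57.2  45. ]]
deck bott corners [[ 517.4 -106.    70. ]]
 [[528.6  87.6  70. ]]
deck far [[ 629.8 -112.4   70. ]]
pocket floor 1 R [[612.2 -96.2  70. ]]
park tick bot [[503.  168.1 105. ]]
worn2 handle [[515.1 -26.6 136. ]]
worn4 handle [[520.1  44.9 136. ]]
newA handle [[ 531.7 -216.4   66. ]]
newB [[ 387.1 -309.2   66. ]]
newA base [[ 655.6 -305.3    0. ]]
tray in [[324.6 164.9  30. ]]
 [[319.4 360.1  30. ]]
 [[432.6 366.4  30. ]]
 [[442.1 170.4  30. ]]
```

Run:
```python
from h import *
to((470,26,130),np.radians(86.75)); to((470,26,62),np.radians(86.75))
```

```text
shift [-2.827  0.053  6.803] turn 0.34105241670137276 tool [399.4  24.4 300.1] yaw_y 90.2 j6 -0.14 t 1.65
shift [-2.829  0.051  9.523] turn 0.34105241670137276 tool [399.4  24.4 300.1] yaw_y 90.2 j6 -0.14 t 1.65
```

```bash
python3 -m pendant '-2.8 0.05 3 0.34; -2.83 0.05 6.8 0.34; -2.83 0.05 6.8 0.34; -2.83 0.05 6.8 0.34; -2.83 0.05 9.0 0.34; -2.83 0.05 9.5 0.34; -2.83 0.05 9.5 0.34; -2.83 0.05 9.5 0.34' && python3 -m pendant '0 0 0 0; 0 0 0 0; 0 0 0 0; 0 0 0 0; 0 0 0 0; 0 0 0 0' 1 40;  python3 - <<'E'
from h import *
to((470,26,62),np.radians(86.75))
im,C=shot("wrist","w2"); 
E
```

```text
time_s: 2.65
tool_pos: [472.6, 24.2, 65.1]
eef_rot: [0.029, 1.0, -0.0, 0.002]
wrist_force: [-0.2, 0.8, 0.4]
opening: 85.4
time_s: 3.4
tool_pos: [471.0, 24.4, 63.0]
eef_rot: [0.03, 1.0, 0.0, 0.0]
wrist_force: [-0.5, 2.0, 4.1]
opening: 13.4
shift [0.044 0.063 0.04 ] turn -0.013987218241119159 tool [471.   24.4  63. ] yaw_y 86.6 j6 -0.06 t 3.4
```

View pics/w2.png

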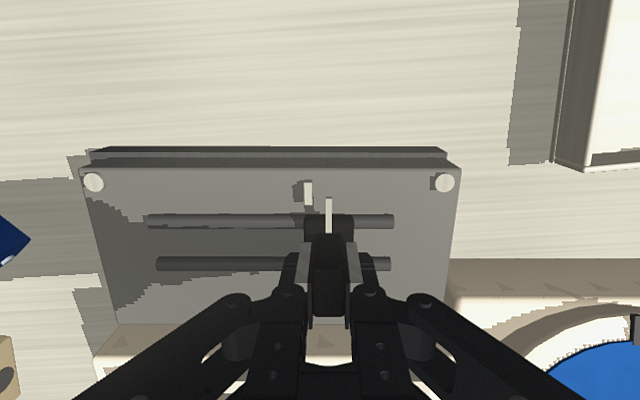

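```bash
python3 -m pendant '0 -0.6 0 0; 0 -1.4 0 0; 0 -2.2 0 0; 0 -3 0 0; 0 -3.4 0 0; 0 -3.55 0 0; 0 -3.65 0 0; 0 -3.7 0 0; 0 -3.8 0 0; 0 -3.8 0 0'; python3 -m pendant '0 -0.1 0 0; 0 -0.2 0 0; 0 -0.2 0 0; 0 -0.2 0 0'; python3 -c "
from h import *
s=state();print(s['tool_pos'],s['wrist_force'])"
```

```text
time_s: 4.7
tool_pos: [465.4, -66.3, 63.0]
eef_rot: [0.028, 1.0, 0.005, 0.001]
wrist_force: [1.3, 19.5, 7.6]
opening: 13.2
time_s: 5.2
tool_pos: [465.4, -66.7, 63.0]
eef_rot: [0.027, 1.0, 0.01, 0.001]
wrist_force: [4.4, 35.4, 11.8]
opening: 13.5
[465.3775022  -66.66256479  62.97745736] [ 4.39263353 35.40994099 11.84434019]
```

```bash
python3 -m pendant '0 0.15 0 0; 0 0.3 0 0; 0 0.3 0 0; 0 0.3 0 0' && python3 -m pendant '0 0 0 0; 0 0 0 0; 0 0 0 0; 0 0 0 0' -0.6 && python3 -m pendant '0 0 -2 0; 0 0 -4 1; -1 0.5 -6 2; -2 1 -8 3; -3 2 -8 4; -4 2.7 -8 5; -4 2.7 -8 6; -4 2.7 -8 7; -4 2.7 -8 8; -4 2.7 -8 9'; python3 -m pendant '0 0 0 0; 0 0 0 0'
python3 - <<'E'
from h import *
to((560,0,260),np.radians(-3.25))
im,C=shot("wrist","w3");np.save("w3.npy",np.array([*C[1].ravel(),*C[2]]))
cv2.imwrite("pics/w3c.png",cv2.resize(im,(800,500),interpolation=cv2.INTER_CUBIC))
E
```

```text
time_s: 5.7
tool_pos: [465.4, -66.1, 63.0]
eef_rot: [0.029, 1.0, 0.002, 0.0]
wrist_force: [0.2, 10.6, 5.8]
opening: 13.3
time_s: 6.2
tool_pos: [465.3, -68.4, 62.7]
eef_rot: [0.03, 1.0, -0.0, -0.0]
wrist_force: [0.5, 0.2, -0.4]
opening: 68.2
time_s: 7.45
tool_pos: [569.2, -6.8, 262.5]
eef_rot: [0.73, 0.684, -0.0, -0.0]
wrist_force: [-0.5, 0.5, 0.2]
opening: 68.1
time_s: 7.7
tool_pos: [569.2, -6.8, 262.7]
eef_rot: [0.727, 0.687, -0.0, -0.0]
wrist_force: [0.1, -0.1, -0.5]
opening: 68.2
shift [ 0.251 -0.383  0.108] turn 0.0010941862919374612 tool [569.2  -6.8 262.7] yaw_y -3.2 j6 1.47 t 7.7
```

View pics/w3c.png

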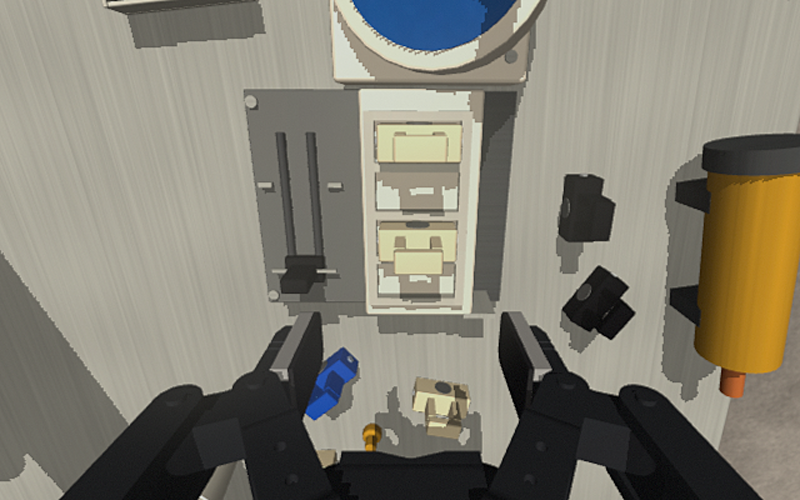

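```bash
cat > m.py <<'E'
from h import *
def load(f):
    a=np.load(f);return(viewer.calibration("wrist")["intrinsics"],a[:9].reshape(3,3),a[9:])
def pp(C,L):
    for n,uv,z in L: print(n,ray(C,np.array(uv)/1.25,z).round(1)[0])
E
python3 - <<'E'
from m import *
C=load("w3.npy")
pp(C,[("w4 block topL",(377,123),98),("R",(461,123),98),("nearL",(377,163),98),("nearR",(461,163),98),("handle TL",(394,138),136),("TR",(449,138),136),("bot",(422,161),136),
("w2 block L",(380,228),98),("R",(456,226),98),("w2 handle L",(394,263),136),("R",(443,263),136),("top edge",(420,251),136),("bot edge",(420,274),136),
("deck R edge bottom",(370,313),70),("deck R",(474,312),70),("deck top L",(360,92),70),("rib mid between 2,3",(420,216),80),("rib far right",(420,301),80),("pocket1 R floor",(378,297),70),("pocket1 bottR",(456,297),70),("pocket3/ fl L",(377,210),70),("R",(458,209),70)])
E
```

```text
w4 block topL [549.2  62.5  98. ]
R [610.7  59.1  98. ]
nearL [546.8  33.5  98. ]
nearR [610.3  30.   98. ]
handle TL [562.6  54.1 136. ]
TR [598.3  52.1 136. ]
bot [580.1  38.3 136. ]
w2 block L [545.  -17.9  98. ]
R [605.6 -19.6  98. ]
w2 handle L [556.6 -33.2 136. ]
R [591.8 -35.2 136. ]
top edge [575.7 -25.1 136. ]
bot edge [574.9 -42.9 136. ]
deck R edge bottom [ 526.2 -109.    70. ]
deck R [ 623.6 -113.4   70. ]
deck top L [535.6  85.3  70. ]
rib mid between 2,3 [577.5 -14.7  80. ]
rib far right [573.7 -93.9  80. ]
pocket1 R floor [535.1 -92.8  70. ]
pocket1 bottR [607.1 -96.8  70. ]
pocket3/ fl L [541.  -10.1  70. ]
R [610.4 -13.1  70. ]
```

Run:
```python
from h import *
to((580,46,101),np.radians(-3.25))
```

```text
shift [2.133 0.311 6.469] turn -0.001964248868307492 tool [569.2  -6.8 262.7] yaw_y -3.3 j6 1.47 t 7.75
```

```bash
python3 -m pendant '1.1 0.2 0 0; 2.13 0.31 1 0; 2.13 0.31 3 0; 2.13 0.31 5 0; 2.13 0.31 6 0; 2.13 0.31 6.45 0; 2.13 0.31 6.45 0; 2.13 0.31 6.45 0' && python3 -m pendant '0 0 0 0; 0 0 0 0; 0 0 0 0; 0 0 0 0; 0 0 0 0' 1 40 && python3 -m pendant '0 0 -0.5 0; 0 0 -1.5 0; 0 0 -3 0; 0 0 -4 0; 0 0 -4 0';python3 - <<'E'
from h import *
to((379,215,130),np.radians(-3.25))
E
```

```text
time_s: 8.75
tool_pos: [581.3, 45.9, 103.0]
eef_rot: [0.728, 0.686, 0.001, 0.001]
wrist_force: [-0.6, -1.3, 0.2]
opening: 68.4
time_s: 9.38
tool_pos: [580.2, 46.0, 102.6]
eef_rot: [0.728, 0.686, 0.0, 0.0]
wrist_force: [-2.7, -0.5, 5.8]
opening: 35.7
time_s: 10.0
tool_pos: [581.9, 45.9, 204.2]
eef_rot: [0.728, 0.686, 0.002, 0.002]
wrist_force: [0.5, 0.7, -1.6]
opening: 35.8
shift [ 6.272 -8.516  2.924] turn -0.014262099685259827 tool [581.9  45.9 204.2] yaw_y -3.4 j6 1.57 t 10.0
```

```bash
python3 -m pendant '0 -2.5 0 0; 0 -5 0 0; 2 -7 0 0; 4 -8.5 0 0; 6 -8.7 0 0; 8 -8.7 0 0; 10.02 -8.7 1 0; 10.02 -8.7 3 0; 10.02 -8.7 5 0; 10.02 -8.7 5.8 0'
python3 - <<'E'
from h import *
to((380,308,39),np.radians(-1))
E
```

```text
time_s: 11.25
tool_pos: [374.6, 307.4, 52.3]
eef_rot: [0.728, 0.686, -0.003, -0.001]
wrist_force: [-1.1, 0.3, -1.6]
opening: 35.4
shift [0.038 0.218 0.529] turn -0.23569547005428265 tool [374.6 307.4  52.3] yaw_y -3.4 j6 2.15 t 11.25
```

```bash
python3 -m pendant '0 0.1 0.2 0; 0 0.1 0.3 0; 0 0.1 0.3 0'
python3 - <<'E'
from h import *
to((380,308,38),np.radians(-1))
E
```

```text
time_s: 11.62
tool_pos: [381.1, 309.1, 49.8]
eef_rot: [0.728, 0.686, 0.001, 0.0]
wrist_force: [-0.1, -0.4, -1.8]
opening: 34.7
shift [-0.047 -0.042  0.474] turn -0.2409045561009878 tool [381.1 309.1  49.8] yaw_y -3.4 j6 2.15 t 11.625
```

```bash
python3 -m pendant '0 0 0.2 0; 0 0 0.4 0; 0 0 0.45 0; 0 0 0.45 0; 0 0 0.45 0' && python3 -m pendant '0 0 0 0; 0 0 0 0; 0 0 0 0; 0 0 0 0' -0.6 && python3 -m pendant '0 0 -1 0; 0 0 -3 0; 0 0 -5 0; 0 0 -7 0; 0 0 -7 0'
python3 - <<'E'
from h import *
to((575.3,-34.2,101),np.radians(-3.25))
E
```

```text
time_s: 12.25
tool_pos: [380.4, 308.8, 37.9]
eef_rot: [0.728, 0.686, 0.0, 0.0]
wrist_force: [0.5, -0.3, -1.6]
opening: 35.8
time_s: 12.75
tool_pos: [380.4, 308.8, 37.8]
eef_rot: [0.728, 0.686, 0.0, -0.0]
wrist_force: [0.3, -0.5, 0.4]
opening: 68.3
time_s: 13.38
tool_pos: [382.7, 310.1, 217.1]
eef_rot: [0.728, 0.686, 0.004, 0.001]
wrist_force: [1.1, 1.2, -0.1]
opening: 68.5
shift [-13.315   8.473   4.644] turn -0.014304397600366114 tool [382.7 310.1 217.1] yaw_y -3.4 j6 2.15 t 13.375
```

```bash
python3 -m pendant '-2.5 0 0 0; -5 0 0 0; -7.5 2 0 0; -9.5 4 0 0; -11.5 6 0 0; -13.2 8 0 0; -13.23 8.55 0 0; -13.23 8.55 1 0; -13.23 8.55 2 0; -13.23 8.55 2 0'
python3 - <<'E'
from h import *
to((575.3,-34.2,101),np.radians(-3.25))
E
```

```text
time_s: 14.62
tool_pos: [571.9, -33.8, 159.6]
eef_rot: [0.728, 0.686, -0.002, -0.003]
wrist_force: [-0.4, 0.3, 0.0]
opening: 68.6
shift [-0.01   0.15   2.341] turn -0.01663226846407946 tool [571.9 -33.8 159.6] yaw_y -3.4 j6 1.43 t 14.625
```

```bash
python3 -m pendant '0 0.05 1 0; 0 0.05 2 0; 0 0.05 2.4 0; 0 0.05 2.45 0; 0 0.05 2.45 0' && python3 -m pendant '0 0 0 0; 0 0 0 0; 0 0 0 0; 0 0 0 0; 0 0 0 0' 1 40 && python3 -m pendant '0 0 -0.5 0; 0 0 -1.5 0; 0 0 -3 0; 0 0 -4 0; 0 0 -4 0; 0 0 -4 0';python3 - <<'E'
from h import *
to((379,222,130),np.radians(-3.25))
E
```

```text
time_s: 15.25
tool_pos: [576.1, -34.2, 102.6]
eef_rot: [0.728, 0.686, 0.0, 0.001]
wrist_force: [-0.2, 0.1, 0.7]
opening: 68.2
time_s: 15.88
tool_pos: [575.3, -34.2, 102.4]
eef_rot: [0.728, 0.686, 0.0, 0.0]
wrist_force: [-2.9, 0.1, 5.5]
opening: 35.9
time_s: 16.62
tool_pos: [575.0, -34.1, 200.6]
eef_rot: [0.728, 0.686, -0.0, -0.0]
wrist_force: [-0.3, -0.7, -2.1]
opening: 35.2
shift [ 9.76  -8.43   2.836] turn -0.014579530964831269 tool [575.  -34.1 200.6] yaw_y -3.4 j6 1.43 t 16.625
```

```bash
python3 -m pendant '0 -2.5 0 0; 1 -5 0 0; 3 -7.5 0 0; 5 -8.43 0 0; 7 -8.43 0 0; 9 -8.43 0 0; 9.76 -8.43 1 0; 9.76 -8.43 2.5 0; 9.76 -8.43 4 0; 9.76 -8.43 5 0' && python3 -m pendant '0 0 0.5 0; 0 0 1.2 0; 0 0 1.45 0; 0 0 1.5 0; 0 0 1.5 0; 0 0 1.5 0' && python3 -m pendant '0 0 0 0; 0 0 0 0; 0 0 0 0; 0 0 0 0' -0.6 && python3 -m pendant '0 0 -1 0; 0 0 -3 0; 0 0 -5 0; 0 0 -7 0; 0 0 -9 0; 0 0 -9 0; 0 0 -9 0'
python3 - <<'E'
from h import *
to((450,-220,320),np.radians(-3.25))
E
```

```text
time_s: 17.88
tool_pos: [377.1, 221.3, 73.4]
eef_rot: [0.728, 0.686, -0.002, -0.001]
wrist_force: [-0.2, -0.1, -1.2]
opening: 35.8
time_s: 18.62
tool_pos: [380.0, 222.1, 39.6]
eef_rot: [0.728, 0.686, 0.001, 0.0]
wrist_force: [-0.2, 0.3, -2.4]
opening: 35.0
time_s: 19.12
tool_pos: [379.5, 222.0, 39.1]
eef_rot: [0.728, 0.686, 0.0, -0.0]
wrist_force: [0.0, 0.2, 0.4]
opening: 68.0
time_s: 20.0
tool_pos: [379.3, 221.8, 263.5]
eef_rot: [0.728, 0.686, -0.0, -0.0]
wrist_force: [-0.6, 0.1, -0.9]
opening: 68.4
shift [-17.475   3.871  -2.26 ] turn -0.014729111910161189 tool [379.3 221.8 263.5] yaw_y -3.4 j6 1.98 t 20.0
```

```bash
python3 -m pendant '-2.5 0 -1.5 0; -5 1 -1.5 0; -7.5 2 -1.5 0; -10 3 -1.5 0; -12.5 4 -1.5 0; -15 4.5 -1.5 0; -17.5 4.5 -1.5 0; -18.2 4.5 -1.5 0; -18.2 4.5 -1.5 0; -18.2 4.5 -1.5 0' ; python3 -m pendant '0 0 0 0; 0 0 0 0'
python3 - <<'E'
from m import *
to((450,-220,320),np.radians(-3.25))
im,C=shot("wrist","w4");np.save("w4.npy",np.array([*C[1].ravel(),*C[2]]))
cv2.imwrite("pics/w4c.png",cv2.resize(im,(800,500),interpolation=cv2.INTER_CUBIC))
E
```

```text
time_s: 21.25
tool_pos: [464.1, -238.2, 299.9]
eef_rot: [0.728, 0.686, -0.0, -0.002]
wrist_force: [-0.5, 0.5, 0.3]
opening: 68.7
time_s: 21.5
tool_pos: [464.9, -237.7, 301.7]
eef_rot: [0.727, 0.687, 0.0, 0.0]
wrist_force: [0.2, 0.2, -0.7]
opening: 68.1
shift [ 0.673 -0.637 -0.734] turn -0.003521443199646487 tool [ 464.9 -237.7  301.7] yaw_y -3.3 j6 1.0 t 21.5
```

View pics/w4c.png

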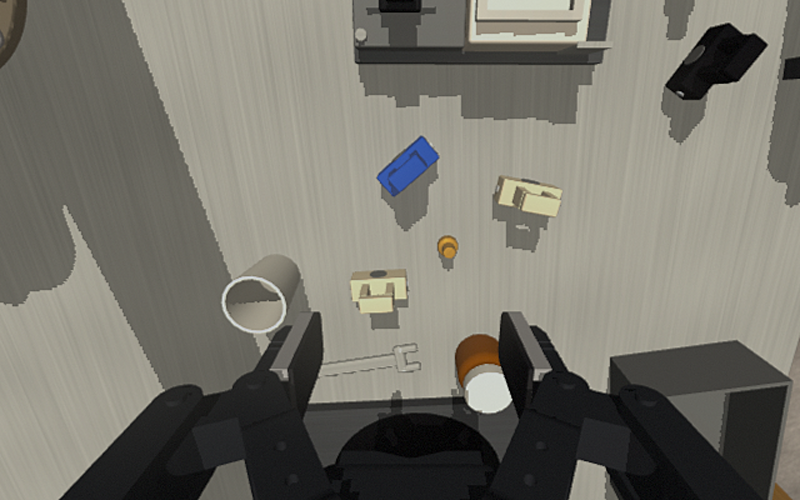

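Run:
```python
import cv2,numpy as np
im=cv2.imread("pics/w4.png")
a=im[130:210,380:470];b=im[205:265,270:340]
f=lambda q:cv2.resize(q,None,fx=5,fy=5,interpolation=cv2.INTER_CUBIC)
a,b=f(a),f(b);o=np.zeros((400,800,3),np.uint8);o[:400,:450]=a;o[:300,450:800]=b
cv2.imwrite("pics/w4z.png",o)
```

```text
(no output)
```

View pics/w4z.png

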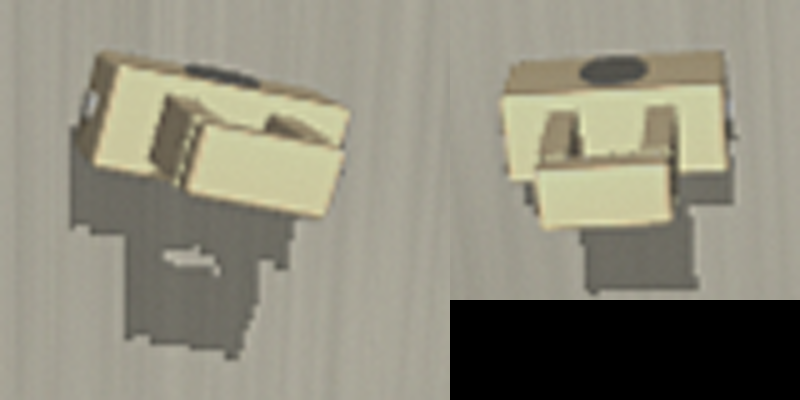

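Run:
```python
from m import *
C=load("w4.npy")
for n,q,o,sh in[("A",[(207,122),(345,149),(323,216),(187,192)],(380,130),0),("B",[(538,167),(672,158),(670,221),(545,228)],(270,205),450)]:
    p=(np.array(q,float)-[sh,0])/5+o;P=ray(C,p-0.4,66);c=P.mean(0)
    d=(P[1]+P[2]-P[0]-P[3])[:2];y=np.arctan2(d[1],d[0])
    print(n,P.round(1).tolist(),c,np.degrees(y),np.linalg.norm(d)/2)
    to((*c[:2],33),y)
```

```text
A [[576.1, -242.8, 66.0], [609.4, -251.3, 66.0], [605.2, -267.7, 66.0], [571.9, -259.8, 66.0]] [ 590.67712291 -255.38045058   66.        ] -13.835359855161235 34.25674222774272
shift [-0.409  5.056 10.753] turn 1.0538927513080745 tool [ 465.  -237.9  301.8] yaw_y -3.3 j6 1.0 t 21.55
B [[405.9, -344.6, 66.0], [441.0, -344.0, 66.0], [439.2, -362.4, 66.0], [406.0, -362.6, 66.0]] [ 423.00101273 -353.39898059   66.        ] 0.6897824222673754 34.14729451421004
shift [-4.709 -1.414 10.75 ] turn -0.39862147643478707 tool [ 465.  -237.9  301.8] yaw_y -3.3 j6 1.0 t 21.55
```

```bash
python3 -m pendant '0 2 2 1.05; -0.4 4 4 1.05; -0.41 5.05 6 1.05; -0.41 5.05 8 1.05; -0.41 5.05 8 1.05; -0.41 5.05 8 1.05'
python3 - <<'E'
from m import *
im,C=shot("wrist","w5")
to((590.7,-255.4,33),np.radians(-13.8))
cv2.imwrite("pics/w5c.png",cv2.resize(im[200:400,200:460],None,fx=3,fy=3,interpolation=cv2.INTER_CUBIC))
np.save("w5.npy",np.array([*C[1].ravel(),*C[2]]))
E
```

```text
time_s: 22.3
tool_pos: [590.9, -256.7, 103.8]
eef_rot: [0.787, 0.617, 0.0, 0.001]
wrist_force: [-0.2, 0.0, 0.4]
opening: 68.6
shift [ 0.07  -0.066  2.877] turn -0.008169167781994368 tool [ 591.6 -257.3  104.9] yaw_y -13.9 j6 1.28 t 22.35
```

View pics/w5c.png

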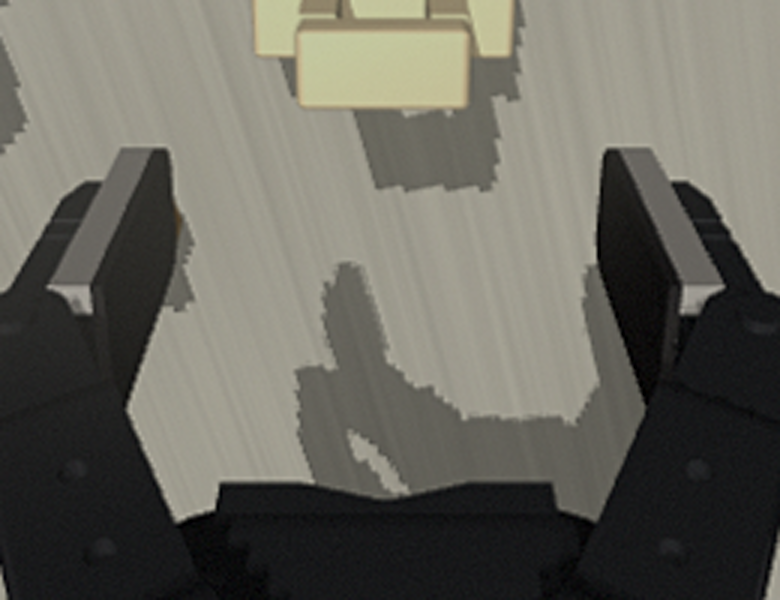

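Run:
```python
from m import *
C=load("w5.npy")
P=ray(C,np.array([(298,30),(469,29),(468,106),(299,106)])/3+200-.33,66);c=P.mean(0);d=(P[1]+P[2]-P[0]-P[3])[:2];y=np.arctan2(d[1],d[0])
print(P.round(1),c,np.degrees(y),np.linalg.norm(d)/2);to((*c[:2],32.5),y)
```

```text
[[ 577.1 -243.5   66. ]
 [ 610.4 -251.5   66. ]
 [ 606.6 -268.2   66. ]
 [ 572.7 -259.8   66. ]] [ 591.71802812 -255.73010671   66.        ] -13.69696433714317 34.614966918213035
shift [ 0.067 -0.023  2.897] turn -0.01847273406767721 tool [ 591.6 -257.3  104.9] yaw_y -13.9 j6 1.28 t 22.35
```

```bash
python3 -m pendant '0.06 0 1.5 0; 0.06 0 2.5 0; 0.06 0 2.9 0; 0.06 0 2.92 0; 0.06 0 2.92 0; 0.06 0 2.92 0' && python3 -m pendant '0 0 0 0; 0 0 0 0; 0 0 0 0; 0 0 0 0; 0 0 0 0' 1 40 && python3 -m pendant '0 0 -1 0; 0 0 -3 0; 0 0 -5 0; 0 0 -6 0; 0 0 -6 0; 0 0 -6 0;0 0 -6 0';python3 - <<'E'
from h import *
to((572.7,-74.1,130),np.radians(-3.25))
E
```

```text
time_s: 23.1
tool_pos: [591.4, -255.7, 30.0]
eef_rot: [0.787, 0.616, 0.0, 0.001]
wrist_force: [0.3, 0.6, 0.3]
opening: 68.6
time_s: 23.72
tool_pos: [590.8, -255.3, 28.9]
eef_rot: [0.787, 0.616, 0.0, 0.0]
wrist_force: [-0.4, -0.3, 2.9]
opening: 35.3
time_s: 24.6
tool_pos: [589.5, -254.5, 176.1]
eef_rot: [0.787, 0.616, -0.001, -0.002]
wrist_force: [0.5, -0.4, -0.0]
opening: 35.6
shift [ 6.842 -2.379  1.862] turn -1.0641163595529544 tool [ 589.5 -254.5  176.1] yaw_y -13.9 j6 1.28 t 24.6
```

```bash
python3 -m pendant '2 0 0 -0.5; 4 -1 0 -1.06; 6 -2 0 -1.06; 6.84 -2.38 0 -1.06; 6.84 -2.38 0 -1.06; 6.84 -2.38 0.5 -1.06; 6.84 -2.38 1.2 -1.06; 6.84 -2.38 1.5 -1.06; 6.84 -2.38 1.5 -1.06;6.84 -2.38 1.5 -1.06';python3 - <<'E'
from m import *
to((572.7,-74.1,101),np.radians(-3.25))
im,C=shot("wrist","w6");np.save("w6.npy",np.array([*C[1].ravel(),*C[2]]))
cv2.imwrite("pics/w6c.png",cv2.resize(im[100:360,180:480],None,fx=2.3,fy=2.3,interpolation=cv2.INTER_CUBIC))
E
```

```text
time_s: 25.85
tool_pos: [574.3, -75.5, 141.3]
eef_rot: [0.727, 0.686, 0.0, 0.0]
wrist_force: [-0.3, 0.1, -1.5]
opening: 35.6
shift [ 0.053 -0.067  1.612] turn -0.008973451368399357 tool [574.3 -75.5 141.3] yaw_y -3.3 j6 1.36 t 25.85
```

View pics/w6c.png

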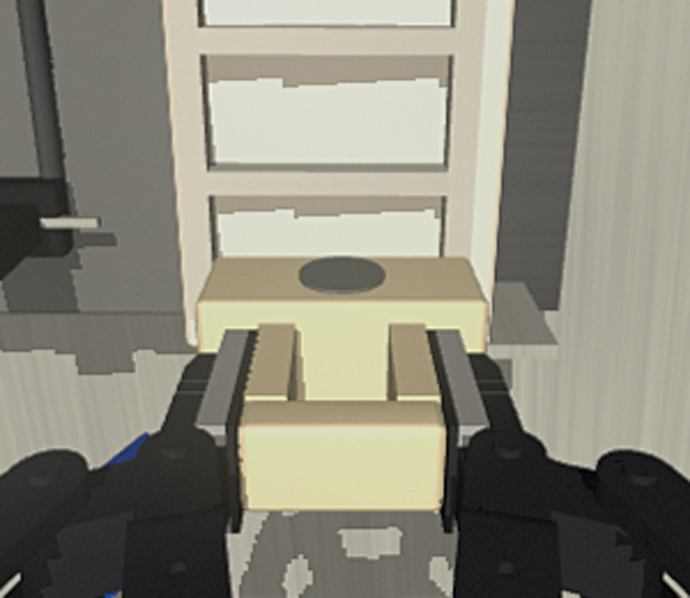

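Run:
```python
from m import *
C=load("w6.npy");f=lambda L,z:ray(C,np.array(L,float)/2.3+[180,100]-.3,z).round(1)
h=f([(241,427),(446,425),(443,510),(245,510)],178.3);print("handle",h,h.mean(0))
b=f([(207,262),(468,260)],169-28-0.6) ;print("block back bottom? ")
t=f([(207,258),(467,258),(198,300),(487,300)],1);  
print("block bottom edge z112 ",f([(207,258),(467,258)],112),"top edge z140",f([(198,300),(487,300)],140.3))
print("rib tops y: 3/2",f([(330,29),(330,54)],80),"2/1",f([(330,172),(330,195)],80))
print("pocket2 x edges at rib top",f([(203,60),(452,60),(209,160),(447,160)],80))
```

```text
handle [[558.6 -66.3 178.3]
 [592.8 -67.9 178.3]
 [592.  -85.2 178.3]
 [557.6 -83.2 178.3]] [575.25 -75.65 178.3 ]
block back bottom? 
block bottom edge z112  [[542.  -62.2 112. ]
 [606.9 -65.9 112. ]] top edge z140 [[545.1 -60.4 140.3]
 [606.6 -63.9 140.3]]
rib tops y: 3/2 [[575.6 -11.   80. ]
 [575.1 -17.5  80. ]] 2/1 [[573.1 -50.6  80. ]
 [572.6 -57.5  80. ]]
pocket2 x edges at rib top [[540.6 -17.1  80. ]
 [608.1 -21.   80. ]
 [539.  -45.1  80. ]
 [606.4 -49.   80. ]]
```

```bash
python3 -m pendant '0.06 -0.08 0 0; 0.06 -0.08 0.4 0; 0.06 -0.08 0.8 0; 0.06 -0.08 1.1 0; 0.06 -0.08 1.3 0; 0.06 -0.08 1.5 0; 0.06 -0.08 1.6 0; 0.06 -0.08 1.6 0';python3 - <<'E'
from m import *
to((572.1,-74.0,99.),np.radians(-3.25)); print(state()["wrist_force"])
E
```

```text
time_s: 26.9
tool_pos: [571.9, -73.3, 100.9]
eef_rot: [0.727, 0.686, -0.0, -0.0]
wrist_force: [-0.3, -0.4, -1.5]
opening: 35.7
shift [-0.029  0.008  0.077] turn -0.004470071000999893 tool [571.9 -73.3 100.9] yaw_y -3.3 j6 1.36 t 26.9
[-0.33771425 -0.43140982 -1.48239216]
```

Inside the pocket without contact. Down the last 2 mm, release, lift, and go to B.

```bash
python3 -m pendant '-0.02 0 0.05 0; -0.02 0 0.08 0; -0.02 0 0.08 0' && python3 -m pendant '0 0 0 0; 0 0 0 0; 0 0 0 0; 0 0 0 0' -0.6 && python3 -m pendant '0 0 -1 0; 0 0 -3 0; 0 0 -5 0; 0 0 -6 0; 0 0 -6 0'
python3 - <<'E'
from m import *
im,C=shot("wrist","w7");np.save("w7.npy",np.array([*C[1].ravel(),*C[2]]))
cv2.imwrite("pics/w7c.png",cv2.resize(im,(800,500),interpolation=cv2.INTER_CUBIC))
to((423,-353.4,110),np.radians(0.7))
E
```

```text
time_s: 27.28
tool_pos: [571.9, -73.8, 99.1]
eef_rot: [0.727, 0.686, 0.0, -0.0]
wrist_force: [-0.9, -0.2, -0.8]
opening: 35.6
time_s: 27.78
tool_pos: [572.0, -73.8, 99.1]
eef_rot: [0.727, 0.686, 0.0, 0.0]
wrist_force: [-0.1, 0.1, -0.4]
opening: 68.7
time_s: 28.4
tool_pos: [573.3, -74.1, 251.5]
eef_rot: [0.727, 0.687, 0.001, 0.002]
wrist_force: [0.2, 0.2, -0.8]
opening: 68.2
shift [-11.503  -5.335   5.577] turn -0.3992806975633426 tool [572.4 -73.9 249.6] yaw_y -3.3 j6 1.36 t 28.45
```

View pics/w7c.png

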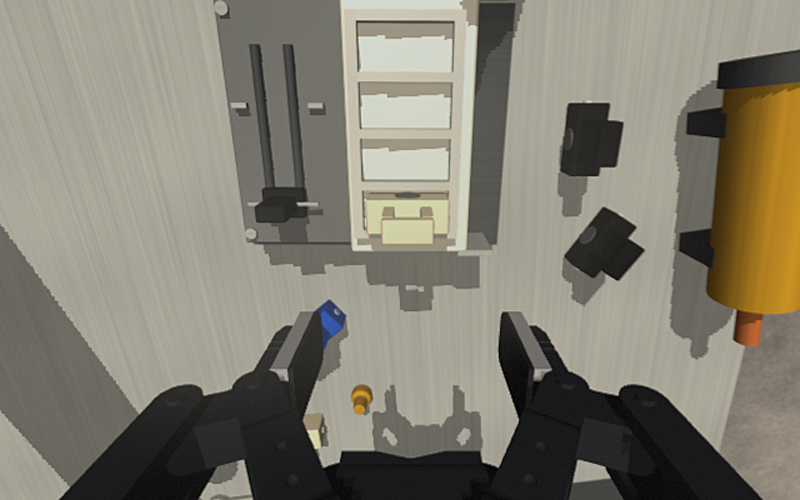

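```bash
python3 -m pendant '-2.5 -1 0 0; -5 -2 0 0; -7.5 -3.5 0 0; -9.5 -5 0 0; -11.5 -5.4 0 -0.4; -11.5 -5.4 1.5 -0.4; -11.5 -5.4 3.5 -0.4; -11.5 -5.4 4.8 -0.4;-11.5 -5.4 4.8 -0.4; -11.5 -5.4 4.8 -0.4'
python3 - <<'E'
from m import *
im,C=shot("wrist","w8");np.save("w8.npy",np.array([*C[1].ravel(),*C[2]]))
cv2.imwrite("pics/w8c.png",cv2.resize(im[150:400,100:500],None,fx=2,fy=2,interpolation=cv2.INTER_CUBIC))
to((423,-353.4,32),np.radians(0.7))
E
```

```text
time_s: 29.7
tool_pos: [420.8, -353.1, 129.3]
eef_rot: [0.703, 0.711, 0.0, -0.0]
wrist_force: [0.3, 0.2, 0.6]
opening: 68.2
shift [0.01  0.065 3.926] turn 0.0015175829525597546 tool [ 421.3 -353.6  130.1] yaw_y 0.7 j6 0.71 t 29.75
```

View pics/w8c.png

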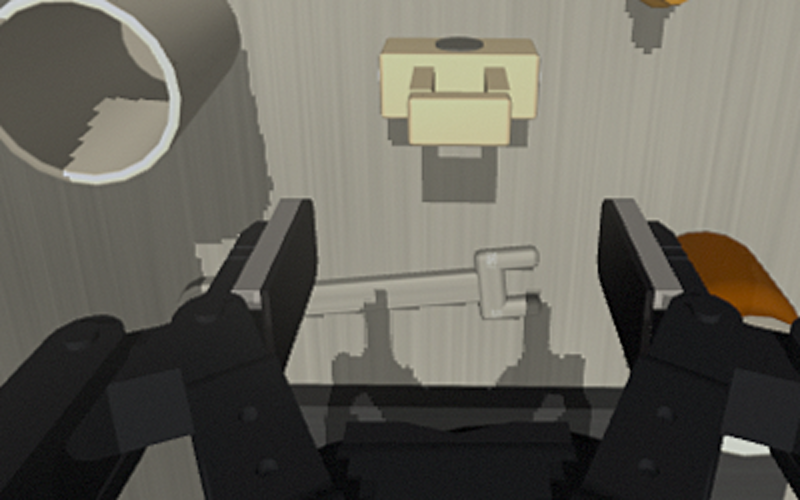

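Run:
```python
from m import *
C=load("w8.npy");f=lambda L,z:ray(C,np.array(L,float)/2+[100,150]-.25,z)
P=f([(409,95),(511,95),(509.5,145),(410.5,145)],66);c=P.mean(0);d=(P[1]+P[2]-P[0]-P[3])[:2];y=np.arctan2(d[1],d[0])
print(P.round(1),c,np.degrees(y));to((*c[:2],31),y);print("beaker",f([(180,105),(95,183)],80))
```

```text
[[ 404.9 -345.1   66. ]
 [ 439.5 -344.6   66. ]
 [ 439.7 -363.1   66. ]
 [ 405.2 -363.6   66. ]] [ 422.32213522 -354.09571447   66.        ] 0.7575088879369202
shift [-0.017  0.037  3.966] turn -0.004233305841131787 tool [ 421.3 -353.6  130.1] yaw_y 0.7 j6 0.71 t 29.75
beaker [[ 333.05574296 -344.37132079   80.        ]
 [ 301.3315311  -372.45011746   80.        ]]
```

Beaker edge is at x≈333, ~40 mm clear of the fingers. Grasp.

```bash
python3 -m pendant '0 0 1.5 0; 0 0 2.7 0; -0.01 0 3.6 0; -0.01 0 3.9 0; -0.01 0 3.95 0; -0.01 0 3.95 0; -0.01 0 3.95 0' && python3 -m pendant '0 0 0 0; 0 0 0 0; 0 0 0 0; 0 0 0 0; 0 0 0 0' 1 40 && python3 -m pendant '0 0 -1 0; 0 0 -3 0; 0 0 -5 0; 0 0 -6.5 0; 0 0 -6.5 0; 0 0 -6.5 0;0 0 -6.5 0';python3 - <<'E'
from h import *
to((576.4,6,141),np.radians(-3.25))
E
```

```text
time_s: 30.62
tool_pos: [421.3, -353.9, 31.3]
eef_rot: [0.703, 0.711, -0.0, 0.001]
wrist_force: [0.6, 0.1, -0.5]
opening: 68.4
time_s: 31.25
tool_pos: [420.9, -353.5, 30.6]
eef_rot: [0.703, 0.711, 0.0, 0.0]
wrist_force: [0.1, 1.2, 4.8]
opening: 35.7
time_s: 32.12
tool_pos: [419.8, -352.4, 190.7]
eef_rot: [0.703, 0.711, 0.0, -0.002]
wrist_force: [0.6, 0.9, -0.4]
opening: 35.6
shift [14.251  6.443  2.015] turn 0.39545878425131 tool [ 419.8 -352.4  190.7] yaw_y 0.7 j6 0.71 t 32.125
```

```bash
python3 -m pendant '2 1 0 0; 4.5 2.5 0 0; 7 4 0 0; 9.5 5 0 0; 12 6.4 0 0.4; 14.1 6.44 0 0.4; 14.2 6.44 0 0.4; 14.2 6.44 1 0.4; 14.2 6.44 1.8 0.4; 14.2 6.44 1.9 0.4'; python3 -m pendant '0 0 0 0';python3 - <<'E'
from m import *
to((576.2,5.7,103),np.radians(-3.25))
im,C=shot("wrist","w9");np.save("w9.npy",np.array([*C[1].ravel(),*C[2]]))
cv2.imwrite("pics/w9c.png",cv2.resize(im[100:360,180:480],None,fx=2.3,fy=2.3,interpolation=cv2.INTER_CUBIC))
E
```

```text
time_s: 33.38
tool_pos: [575.2, 4.1, 142.3]
eef_rot: [0.727, 0.687, -0.002, -0.002]
wrist_force: [-0.1, -0.2, -1.2]
opening: 35.6
time_s: 33.5
tool_pos: [577.0, 3.6, 144.9]
eef_rot: [0.727, 0.686, -0.0, -0.001]
wrist_force: [-0.7, -0.2, -0.7]
opening: 35.6
shift [ 0.082 -0.033  1.674] turn -0.005634659957467139 tool [577.    3.6 144.9] yaw_y -3.3 j6 1.5 t 33.5
```

View pics/w9c.png

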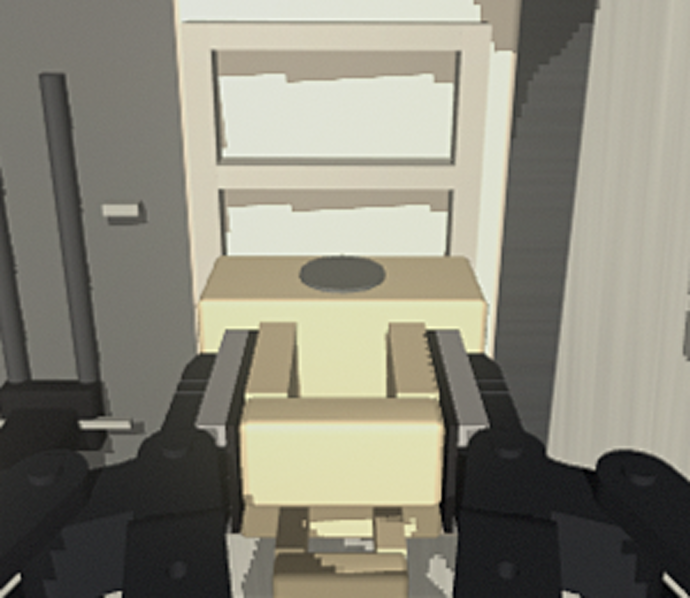

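Run:
```python
from m import *
C=load("w9.npy");f=lambda L,z:ray(C,np.array(L,float)/2.3+[180,100]-.3,z).round(1)
h=f([(242,422),(444,422),(442,506),(244,506)],180.3);print("handle",h.mean(0))
print("top edge z142",f([(201,300),(486,300)],142.3))
print("rib 4/3",f([(330,166),(330,189)],80))
print("pocket4 x edges",f([(214,55),(459,55),(219,155),(456,155)],80).mean(0))
to((576.2,5.7,103),np.radians(-3.25))
```

```text
handle [577.85    3.075 180.3  ]
top edge z142 [[548.1  18.  142.3]
 [609.4  14.5 142.3]]
rib 4/3 [[575.6  29.3  80. ]
 [575.2  22.4  80. ]]
pocket4 x edges [578.65  46.65  80.  ]
shift [ 0.087 -0.056  1.702] turn -0.006333527845094946 tool [577.5   3.5 145.5] yaw_y -3.3 j6 1.5 t 33.55
```

```bash
python3 -m pendant '0.11 -0.05 0 0; 0.11 -0.05 0.4 0; 0.11 -0.05 0.8 0; 0.11 -0.05 1.1 0; 0.11 -0.05 1.4 0; 0.11 -0.05 1.6 0; 0.11 -0.05 1.67 0; 0.11 -0.05 1.67 0';python3 - <<'E'
from m import *
to((576.1,6.2,100.6),np.radians(-3.25)); print(state()["wrist_force"])
E
```

```text
time_s: 34.55
tool_pos: [576.2, 6.5, 103.5]
eef_rot: [0.727, 0.686, 0.0, 0.0]
wrist_force: [-0.2, -0.5, -0.5]
opening: 35.7
shift [-0.011 -0.005  0.118] turn -0.004449739148925264 tool [576.2   6.5 103.5] yaw_y -3.3 j6 1.5 t 34.55
[-0.23425013 -0.50100096 -0.49661037]
```

```bash
python3 -m pendant '0 0 0.06 0; 0 0 0.12 0; 0 0 0.12 0; 0 0 0.12 0' && python3 -m pendant '0 0 0 0; 0 0 0 0; 0 0 0 0; 0 0 0 0' -0.6 && python3 -m pendant '0 0 -1 0; 0 0 -3 0; 0 0 -5 0; 0 0 -6 -1; 0 0 -6 -2; 0 0 -6 -3'
python3 - <<'E'
from h import *
u=np.array([-np.sin(np.radians(-3.25)),np.cos(np.radians(-3.25))])
print(u);to((466,-67.5,130),np.radians(86.75))
E
```

```text
time_s: 35.05
tool_pos: [576.3, 6.5, 100.6]
eef_rot: [0.727, 0.686, 0.0, 0.0]
wrist_force: [0.5, -0.1, -0.9]
opening: 35.5
time_s: 35.55
tool_pos: [576.2, 6.5, 100.6]
eef_rot: [0.727, 0.687, 0.0, 0.0]
wrist_force: [0.7, -0.3, -0.7]
opening: 68.2
time_s: 36.3
tool_pos: [576.5, 6.4, 251.2]
eef_rot: [0.522, 0.853, 0.0, 0.001]
wrist_force: [-0.3, -0.7, -0.1]
opening: 68.2
[0.05669279 0.99839167]
shift [-0.623 -5.285  4.842] turn -5.971266752806002 tool [576.5   6.4 251.2] yaw_y 27.0 j6 0.97 t 36.3
```

```bash
python3 -m pendant '-0.2 -1.5 0 -1; -0.4 -3 0 -2; -0.6 -4.5 0 -3; -0.62 -5.28 0 -4; -0.62 -5.28 0 -5; -0.62 -5.28 0 -5.97; -0.62 -5.28 2 -5.97; -0.62 -5.28 4 -5.97; -0.62 -5.28 4.8 -5.97; -0.62 -5.28 4.8 -5.97'
python3 - <<'E'
from h import *
to((466,-67.5,63),np.radians(86.75))
E
```

```text
time_s: 37.55
tool_pos: [463.8, -66.2, 129.1]
eef_rot: [0.031, 1.0, 0.001, -0.002]
wrist_force: [0.2, 0.2, 0.0]
opening: 68.5
shift [-0.101 -0.048  2.643] turn -0.034738431650030724 tool [463.8 -66.2 129.1] yaw_y 86.4 j6 -0.25 t 37.55
```

```bash
python3 -m pendant '-0.05 -0.05 1.2 -0.03; -0.05 -0.05 2.2 -0.03; -0.05 -0.05 2.6 -0.03; -0.05 -0.05 2.65 -0.03; -0.05 -0.05 2.65 -0.03; -0.05 -0.05 2.65 -0.03' && python3 -m pendant '0 0 0 0; 0 0 0 0; 0 0 0 0; 0 0 0 0; 0 0 0 0; 0 0 0 0' 1 40;  python3 - <<'E'
from h import *
to((466+4.3,-66.5+79.9,63),np.radians(86.75));print(state()['wrist_force'])
E
```

```text
time_s: 38.3
tool_pos: [467.2, -68.2, 65.3]
eef_rot: [0.029, 1.0, -0.0, 0.001]
wrist_force: [-0.3, 1.2, -0.1]
opening: 68.1
time_s: 39.05
tool_pos: [466.6, -66.2, 64.6]
eef_rot: [0.028, 1.0, 0.002, 0.0]
wrist_force: [-0.4, 7.0, 3.9]
opening: 13.2
shift [0.031 3.188 0.077] turn 0.001488952656992868 tool [466.6 -66.2  64.6] yaw_y 86.8 j6 -0.26 t 39.05
[-0.41463733  6.96199978  3.86244283]
```

```bash
python3 -m pendant '0 0.5 0 0; 0 1.2 0 0; 0 1.9 0 0; 0 2.6 0 0; 0 3 0 0; 0 3.2 0 0; 0 3.2 0 0; 0 3.2 0 0; 0 3.2 0 0';  python3 - <<'E'
from h import *
to((470.9,13.7,63),np.radians(86.75));print(state()['wrist_force'])
E
```

```text
time_s: 40.17
tool_pos: [471.4, 13.5, 64.6]
eef_rot: [0.028, 1.0, 0.001, 0.0]
wrist_force: [-1.2, 2.2, 5.2]
opening: 13.5
shift [0.021 0.007 0.063] turn 0.003050183005797464 tool [471.4  13.5  64.6] yaw_y 86.8 j6 -0.09 t 40.175
[-1.16262448  2.22306688  5.23478673]
```

```bash
python3 -m pendant '0 0 0 0; 0 0 0 0; 0 0 0 0; 0 0 0 0' -0.6 && python3 -m pendant '0 0 -2 0; 0 0 -4 0; 0 0 -6 0; -1 2 -8 0; -2 4 -9.4 0; -2.8 6.3 -9.4 0; -2.8 6.3 -9.4 0; -2.8 6.3 -9.4 0; -2.8 6.3 -9.4 0;-2.8 6.3 -9.4 0'
python3 - <<'E'
from h import *
to((540,170,300),np.radians(86.75))
im,C=shot("wrist","w10");np.save("w10.npy",np.array([*C[1].ravel(),*C[2]]))
cv2.imwrite("pics/w10c.png",cv2.resize(im[50:400,100:560],None,fx=1.7,fy=1.7,interpolation=cv2.INTER_CUBIC))
E
```

```text
time_s: 40.67
tool_pos: [470.9, 11.9, 64.1]
eef_rot: [0.029, 1.0, 0.0, -0.0]
wrist_force: [-0.4, -0.3, -0.4]
opening: 67.9
time_s: 41.92
tool_pos: [549.4, 163.7, 299.3]
eef_rot: [0.03, 1.0, -0.0, -0.0]
wrist_force: [-0.6, -0.9, 0.3]
opening: 68.2
shift [ 0.392  0.228 -0.03 ] turn -0.01481316974723904 tool [549.4 163.7 299.3] yaw_y 86.6 j6 0.21 t 41.925
```

View pics/w10c.png

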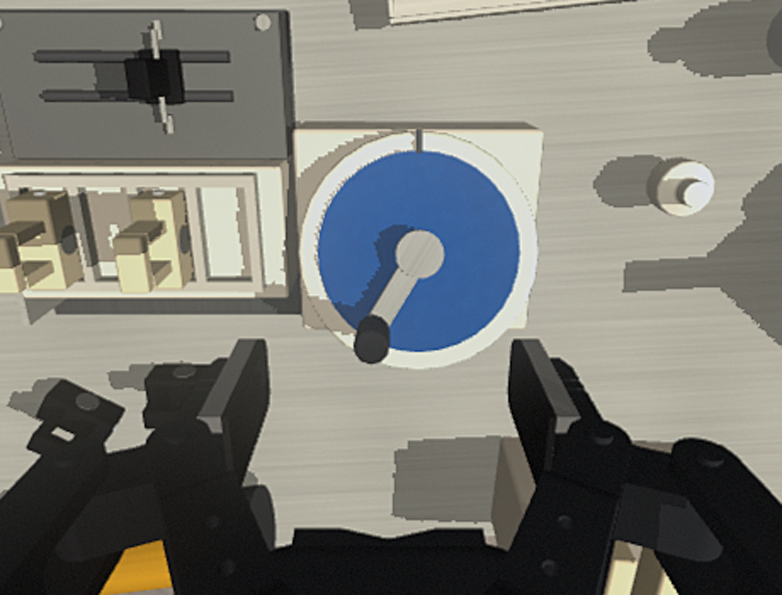

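Run:
```python
from m import *
C=load("w10.npy");S=cam("scene");T=cam("top")
w=lambda u,v:(u/1.7+100-.3,v/1.7+50-.3); sc=lambda u,v:(u/3+190,v/3+150); tp=lambda u,v:(u/3+220,v/3+140)
k1=two(C,w(371,349),S,sc(611,92));k2=two(C,w(371,349),T,tp(155,68));h=two(C,w(420,254),T,tp(124,125.5))
print("knob top w/scene",k1,"w/top",k2,"hub",h)
print("tick at z",[(z,ray(C,w(419,150),z)[0].round(1),ray(C,w(419,130),z)[0].round(1)) for z in(95,105,115)])
print("rim white L/R/bottom",[ray(C,w(*p),z)[0].round(1) for p,z in(((301,250),115),((538,250),115),((419,369),135))])
```

```text
knob top w/scene [630.66341705 147.15464411 154.19051124] w/top [632.51881193 146.11820371 149.73594598] hub [591.58771787 180.20131149 100.03603911]
tick at z [(95, array([523.7, 182.8,  95. ]), array([511.2, 183.3,  95. ])), (105, array([522.1, 182.4, 105. ]), array([509.9, 182.9, 105. ])), (115, array([520.4, 181.9, 115. ]), array([508.7, 182.4, 115. ]))]
rim white L/R/bottom [array([579.3, 104.7, 115. ]), array([588.1, 254.6, 115. ]), array([657.6, 175.3, 135. ])]
```

Run:
```python
from h import *
to((635,146.4,122),np.radians(86.75))
```

```text
shift [-3.453 -0.494  7.096] turn -0.01463077350643599 tool [549.6 163.8 299.4] yaw_y 86.6 j6 0.21 t 41.975
```

```bash
python3 -m pendant '-1.7 -0.25 1 0; -3.45 -0.5 2.5 0; -3.45 -0.5 4 0; -3.45 -0.5 5 0; -3.45 -0.5 6 0; -3.45 -0.5 6.7 0; -3.45 -0.5 7.05 0; -3.45 -0.5 7.05 0; -3.45 -0.5 7.05 0' -0.6 && python3 -m pendant '0 0 0 0; 0 0 0 0; 0 0 0 0; 0 0 0 0; 0 0 0 0; 0 0 0 0' 1 30;  python3 - <<'E'
from h import *
to((635,146.4,122),np.radians(86.75));print(state()['wrist_force'])
im,C=shot("wrist","w11");np.save("w11.npy",np.array([*C[1].ravel(),*C[2]]))
E
```

```text
time_s: 43.1
tool_pos: [635.9, 147.5, 124.1]
eef_rot: [0.029, 1.0, 0.0, 0.001]
wrist_force: [0.1, 0.6, 0.1]
opening: 68.4
time_s: 43.85
tool_pos: [635.4, 147.9, 123.5]
eef_rot: [0.029, 1.0, 0.0, 0.0]
wrist_force: [-0.9, 0.9, 5.5]
opening: 21.0
shift [ 0.011 -0.059  0.061] turn -0.003111041693700277 tool [635.4 147.9 123.5] yaw_y 86.7 j6 0.16 t 43.85
[-0.89699195  0.93218006  5.49376494]
```

```bash
cat > c.py <<'E'
import sys,numpy as np
a=np.array([float(v) for v in sys.argv[1:]])
f=lambda t:np.c_[2.318*np.cos(np.radians(t)),2.4*np.sin(np.radians(t)),0.621*np.cos(np.radians(t))]
for t,r in zip(a[1:],f(a[1:])-f(a[:1])):print(t,*r.round(2))
E
python3 c.py -151.5 -149 -143 -134 -123 -111 -99 -87 -76 -67 -60
```

```text
-149.0 0.05 -0.09 0.01
-143.0 0.19 -0.3 0.05
-134.0 0.43 -0.58 0.11
-123.0 0.77 -0.87 0.21
-111.0 1.21 -1.1 0.32
-99.0 1.67 -1.23 0.45
-87.0 2.16 -1.25 0.58
-76.0 2.6 -1.18 0.7
-67.0 2.94 -1.06 0.79
-60.0 3.2 -0.93 0.86
```

```bash
python3 -m pendant '0.05 -0.09 0.01 0; 0.19 -0.3 0.05 0; 0.43 -0.58 0.11 0; 0.77 -0.87 0.21 0; 1.21 -1.1 0.32 0; 1.67 -1.23 0.45 0; 2.16 -1.25 0.58 0; 2.6 -1.18 0.7 0; 2.94 -1.06 0.79 0; 3.2 -0.93 0.86 0' && python3 -m pendant '0 0 0 0; 0 0 0 0'
python3 - <<'E'
from h import *
s=state();print(s['tool_pos'],s['wrist_force'],s['opening'])
to((587-30,180-52,122),None)
E
```

```text
time_s: 45.15
tool_pos: [556.7, 131.1, 102.8]
eef_rot: [0.028, 1.0, 0.002, 0.003]
wrist_force: [5.3, 7.1, 4.4]
opening: 21.4
time_s: 45.4
tool_pos: [555.8, 131.7, 102.5]
eef_rot: [0.028, 1.0, 0.003, 0.002]
wrist_force: [1.6, 10.2, 5.0]
opening: 21.2
[555.81643009 131.68440781 102.51469341] [ 1.61233229 10.17132     5.02513611] 21.217748574063453
shift [-0.058 -0.14  -0.78 ] turn None tool [555.8 131.7 102.5] yaw_y 86.8 j6 0.15 t 45.4
```

```bash
python3 c.py -59.5 -56 -49 -39 -28 -17 -8 -2 0
```

```text
-56.0 0.12 0.08 0.03
-49.0 0.34 0.26 0.09
-39.0 0.62 0.56 0.17
-28.0 0.87 0.94 0.23
-17.0 1.04 1.37 0.28
-8.0 1.12 1.73 0.3
-2.0 1.14 1.98 0.31
0.0 1.14 2.07 0.31
```

Adding +0.09 in Y for the measured offset.

```bash
python3 -m pendant '0.12 0.15 0.03 0; 0.34 0.35 0.09 0; 0.62 0.65 0.17 0; 0.87 1.03 0.23 0; 1.04 1.46 0.28 0; 1.12 1.82 0.3 0; 1.14 2.07 0.31 0; 1.14 2.16 0.31 0; 1.14 2.16 0.31 0; 1.14 2.16 0.31 0'
python3 - <<'E'
from h import *
s=state();print(s['tool_pos'],s['wrist_force'],s['opening'],s['wrist_torque'])
E
```

```text
time_s: 46.65
tool_pos: [529.9, 183.7, 94.7]
eef_rot: [0.029, 1.0, -0.001, 0.001]
wrist_force: [0.6, -1.5, 7.3]
opening: 20.9
[529.90384998 183.7228458   94.67525198] [ 0.55627941 -1.46912244  7.33456703] 20.88207976676723 [-0.43796859 -0.02474841 -0.02375858]
```

```bash
python3 c.py 0 12 24 36 48 60 72 84 96 108 120; python3 c.py 120 132 144 156 168 180 192 204 216 228 240;python3 c.py 240 252 264 276 288 300 312 324 336 348 360
```

```text
12.0 -0.05 0.5 -0.01
24.0 -0.2 0.98 -0.05
36.0 -0.44 1.41 -0.12
48.0 -0.77 1.78 -0.21
60.0 -1.16 2.08 -0.31
72.0 -1.6 2.28 -0.43
84.0 -2.08 2.39 -0.56
96.0 -2.56 2.39 -0.69
108.0 -3.03 2.28 -0.81
120.0 -3.48 2.08 -0.93
132.0 -0.39 -0.29 -0.11
144.0 -0.72 -0.67 -0.19
156.0 -0.96 -1.1 -0.26
168.0 -1.11 -1.58 -0.3
180.0 -1.16 -2.08 -0.31
192.0 -1.11 -2.58 -0.3
204.0 -0.96 -3.05 -0.26
216.0 -0.72 -3.49 -0.19
228.0 -0.39 -3.86 -0.11
240.0 -0.0 -4.16 -0.0
252.0 0.44 -0.2 0.12
264.0 0.92 -0.31 0.25
276.0 1.4 -0.31 0.38
288.0 1.88 -0.2 0.5
300.0 2.32 -0.0 0.62
312.0 2.71 0.29 0.73
324.0 3.03 0.67 0.81
336.0 3.28 1.1 0.88
348.0 3.43 1.58 0.92
360.0 3.48 2.08 0.93
```

```bash
P='from h import *;s=state();print(s["tool_pos"].round(1),s["wrist_force"].round(1))'
python3 -m pendant '-0.05 0.5 -0.01 0; -0.2 0.98 -0.05 0; -0.44 1.41 -0.12 0; -0.77 1.78 -0.21 0; -1.16 2.08 -0.31 0; -1.6 2.28 -0.43 0; -2.08 2.39 -0.56 0; -2.56 2.39 -0.69 0; -3.03 2.28 -0.81 0; -3.48 2.08 -0.93 0' 1 60
python3 -m pendant '-0.39 -0.29 -0.11 0; -0.72 -0.67 -0.19 0; -0.96 -1.1 -0.26 0; -1.11 -1.58 -0.3 0; -1.16 -2.08 -0.31 0; -1.11 -2.58 -0.3 0; -0.96 -3.05 -0.26 0; -0.72 -3.49 -0.19 0; -0.39 -3.86 -0.11 0; 0 -4.16 0 0'
python3 -m pendant '0.44 -0.2 0.12 0; 0.92 -0.31 0.25 0; 1.4 -0.31 0.38 0; 1.88 -0.2 0.5 0; 2.32 0 0.62 0; 2.71 0.29 0.73 0; 3.03 0.67 0.81 0; 3.28 1.1 0.88 0; 3.43 1.58 0.92 0; 3.48 2.08 0.93 0'
```

```text
time_s: 47.9
tool_pos: [616.1, 234.5, 117.1]
eef_rot: [0.027, 1.0, 0.002, -0.002]
wrist_force: [-7.4, 7.5, 8.1]
opening: 20.4
time_s: 49.15
tool_pos: [612.7, 127.9, 117.9]
eef_rot: [0.029, 1.0, 0.001, 0.001]
wrist_force: [-2.8, 4.3, 8.1]
opening: 20.5
time_s: 50.4
tool_pos: [529.9, 183.5, 94.8]
eef_rot: [0.029, 1.0, -0.001, 0.001]
wrist_force: [1.3, -4.7, 8.8]
opening: 20.5
```

```bash
python3 -m pendant '-0.05 0.5 -0.01 0; -0.2 0.98 -0.05 0; -0.44 1.41 -0.12 0; -0.77 1.78 -0.21 0; -1.16 2.08 -0.31 0; -1.6 2.28 -0.43 0; -2.08 2.39 -0.56 0; -2.56 2.39 -0.69 0; -3.03 2.28 -0.81 0; -3.48 2.08 -0.93 0'
python3 -m pendant '-0.39 -0.29 -0.11 0; -0.72 -0.67 -0.19 0; -0.96 -1.1 -0.26 0; -1.11 -1.58 -0.3 0; -1.16 -2.08 -0.31 0; -1.11 -2.58 -0.3 0; -0.96 -3.05 -0.26 0; -0.72 -3.49 -0.19 0; -0.39 -3.86 -0.11 0; 0 -4.16 0 0'
python3 -m pendant '0.44 -0.2 0.12 0; 0.92 -0.31 0.25 0; 1.4 -0.31 0.38 0; 1.88 -0.2 0.5 0; 2.32 0 0.62 0; 2.71 0.29 0.73 0; 3.03 0.67 0.81 0; 3.28 1.1 0.88 0; 3.43 1.58 0.92 0; 3.48 2.08 0.93 0'
```

```text
time_s: 51.65
tool_pos: [616.1, 234.5, 117.0]
eef_rot: [0.027, 1.0, 0.002, -0.002]
wrist_force: [-7.6, 8.7, 7.1]
opening: 20.9
time_s: 52.9
tool_pos: [612.7, 127.9, 117.9]
eef_rot: [0.029, 1.0, 0.001, 0.001]
wrist_force: [-2.6, 4.8, 8.9]
opening: 20.5
time_s: 54.15
tool_pos: [529.9, 183.5, 94.8]
eef_rot: [0.029, 1.0, -0.001, 0.001]
wrist_force: [1.4, -4.8, 8.9]
opening: 20.8
```

```bash
python3 -m pendant '-0.05 0.5 -0.01 0; -0.2 0.98 -0.05 0; -0.44 1.41 -0.12 0; -0.77 1.78 -0.21 0; -1.16 2.08 -0.31 0; -1.6 2.28 -0.43 0; -2.08 2.39 -0.56 0; -2.56 2.39 -0.69 0; -3.03 2.28 -0.81 0; -3.48 2.08 -0.93 0'
python3 -m pendant '-0.39 -0.29 -0.11 0; -0.72 -0.67 -0.19 0; -0.96 -1.1 -0.26 0; -1.11 -1.58 -0.3 0; -1.16 -2.08 -0.31 0; -1.11 -2.58 -0.3 0; -0.96 -3.05 -0.26 0; -0.72 -3.49 -0.19 0; -0.39 -3.86 -0.11 0; 0 -4.16 0 0'
python3 -m pendant '0.44 -0.2 0.12 0; 0.92 -0.31 0.25 0; 1.4 -0.31 0.38 0; 1.88 -0.2 0.5 0; 2.32 0 0.62 0; 2.71 0.29 0.73 0; 3.03 0.67 0.81 0; 3.28 1.1 0.88 0; 3.43 1.58 0.92 0; 3.48 2.08 0.93 0'
python3 -m pendant '0 0.04 0 0; 0 0.04 0 0; 0 0.04 0 0; 0 0.04 0 0'
```

```text
time_s: 55.4
tool_pos: [616.1, 234.5, 117.1]
eef_rot: [0.027, 1.0, 0.002, -0.002]
wrist_force: [-8.4, 8.3, 7.1]
opening: 20.6
time_s: 56.65
tool_pos: [612.7, 127.9, 117.9]
eef_rot: [0.029, 1.0, 0.001, 0.001]
wrist_force: [-3.6, 4.0, 7.9]
opening: 20.6
time_s: 57.9
tool_pos: [529.9, 183.5, 94.8]
eef_rot: [0.029, 1.0, -0.001, 0.001]
wrist_force: [1.1, -4.3, 7.3]
opening: 20.5
time_s: 58.4
tool_pos: [530.0, 185.5, 94.8]
eef_rot: [0.029, 1.0, 0.0, 0.001]
wrist_force: [0.2, -0.5, 7.2]
opening: 20.2
```

```bash
python3 -m pendant '0 0 0 0; 0 0 0 0; 0 0 0 0; 0 0 0 0' -0.6 && python3 -m pendant '0 0 -1 0; 0 0 -3 0; 0 0 -5 0; 0 0 -7 0; 1 -0.6 -9.4 0; 2 -1.2 -9.4 0; 3 -1.6 -9.4 0; 3 -1.6 -9.4 0; 3 -1.6 -9.4 0'
python3 - <<'E'
from h import *
im,C=shot("wrist","w12");np.save("w12.npy",np.array([*C[1].ravel(),*C[2]]));to((450,140,330))
t,_=shot("top","top1");a=cv2.imread("pics/top0.png");d=cv2.absdiff(a,t).max(2)[80:310,190:560]
o=np.zeros((590,800,3),np.uint8);o[:350,:560]=cv2.resize(im,(560,350),interpolation=cv2.INTER_AREA)
q=cv2.resize(t[150:310,190:500],(800-420+80,237));o[352:589,:460]=q[:237]
o[352:565,462:800]=cv2.resize(np.dstack([d]*3),(338,213));cv2.imwrite("pics/final.png",o)
E
```

```text
time_s: 58.9
tool_pos: [528.6, 185.5, 93.5]
eef_rot: [0.029, 1.0, -0.0, -0.0]
wrist_force: [0.9, 0.1, 0.5]
opening: 68.2
time_s: 60.02
tool_pos: [452.3, 150.1, 328.8]
eef_rot: [0.029, 1.0, 0.0, 0.0]
wrist_force: [0.1, -0.7, 0.3]
opening: 68.2
shift [ 0.074 -0.409 -0.058] turn None tool [452.4 150.1 328.5] yaw_y 86.7 j6 0.21 t 60.075
```

View pics/final.png

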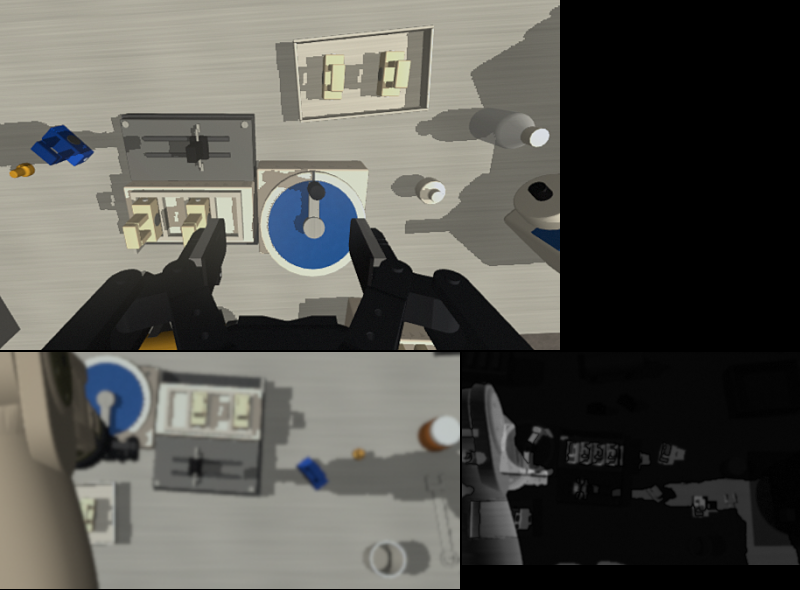

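```bash
python3 -c "
from plant import job
print(job.close_job())"
```

```text
the job is handed in; nothing more can be done
None
```

The job is done and handed in at about 60 s of the 210 s allowed; the hand-in reports no verdict.

1. **Slider open:** I pulled the slider to its right-hand end stop, with the force rising to about 35 N there, and released it.
2. **Cassettes:** I lifted the two worn cassettes from bays 4 and 2 into the tray. I then seated the two new ones from the bench in bays 1 and 3. These were the only two new cassettes I saw.
3. **Slider at its mark:** I moved it about 80 mm back from the stop.
4. **Crank:** I turned it clockwise from about −2.6 rad to the park mark and then three full turns. The pace was about 1.7 rad/s, and it stopped at the mark. By my own count that is 6π; I had no direct reading of the joint.

**Last checks:** The final wrist picture shows both worn cassettes inside the tray, both new ones upright in bays 1 and 3, and the knob at the park tick. The slider's pointer is in line with its ticks. The last tool position before release put the crank within about 0.03 rad of the mark and the slider within about 1 mm of it.

The robot is clear of everything, and the before/after top pictures show no bystander moved. The arm hides part of the left side in that comparison, so there I relied on the wrist picture, where the bottle and filter stand undisturbed.

**Disagreement:** My first estimate of the crank's centre was about 2 mm off sideways. It showed as 10 N of side force and I corrected it before the three full turns; wrist force components stayed under 10 N at every call-end reading after that.

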